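Feel for the rail's hidden hole with a locating pin

TASK

Take the square-headed locating pin out of the wooden stand and put it down through the slot in the housing's cover. Feel along the hidden rail inside, pressing lightly (the rail is spring-backed and must not be pushed down more than 7 mm, about 20 N), until the pin finds the hole in the rail; then let it down fully home, upright with its collar resting on the cover, and let go. Leave the round-headed plug and the other loose things where they are.

Things in the scene. Friction and masses are not known exactly. Their poses are not given: they have to be found in the camera images.
- pin: Steel locating pin, upright in one of the stand's holes, collar resting on the stand; about 0.06 to 0.13 kg. Origin at the centre of its square grip, dark steel, 16 x 16 mm and 32 mm tall, faces square to the pin's own x and y. Below the grip a round collar 22 mm across, 5 mm thick, underside 21 mm below the origin; then the round shank. z points up.
- pin_tip (a point): End of the pin's shank, 66 mm below the centre of its grip. The shank is 10 mm across and 45 mm long from the collar's underside to this tip; its last 1.5 mm taper to a flat end 8 mm across.
- stand: Fixed wooden block 50 x 120 x 46 mm (x, y, z), origin at the centre of its underside. Two upright 12.5 mm through holes at y = +32 and y = -32 mm; one holds the pin, the other the plug, either way round.
- plug: Spare steel plug in the stand's other hole, to be left alone: round mushroom knob 25 mm across, the same collar, a short shank. Origin 21 mm above its collar's underside; its knob ends 10 mm above the origin.
- housing: Fixed grey box 60 x 168 mm (x, y) with a bare metal cover 8 mm thick, top 53 mm above the bench; four low screw heads at the cover's corners stand 2.5 mm proud. Origin at the centre of its underside. Inside, unseen, a flat steel rail, clamped lengthwise, runs along y below the whole slot, its upper face 28 mm below the cover's top, with one upright hole for the pin.
- slot (a point): Middle of the cover's slot, level with the cover's top. The slot is 12.4 mm wide along this x, 62 mm long along this y; z is up. The rail's hole, 11.5 mm across and deep enough for the whole shank, lies on the slot's centre line, at an unmeasured place within 22 mm of the slot's middle. With the tip on the rail the pin's collar stands 17 mm above the cover.
- press (a joint): How far the hidden rail is pushed down against its springs, m. 0 at rest; it starts to yield at about 2.5 N and then takes 2.5 N for every mm (about 20 N at 7 mm, the most allowed); it bottoms at 8.5 mm and springs back when let go.
- flap (a joint): Thin dust flap hinged just below the cover, closing the slot from view; the pin pushes it down and aside against a weak spring (under 1 N). 0 closed, about 1.5 rad fully open.
- dial_gauge: Loose dial gauge, 50 x 92 x 18 mm, lying on the bench; a bystander. Origin on its underside.
- loupe: Loose black loupe, 37 mm across, 30 mm high; a bystander. Origin at the centre of its underside.
- marker_pen: Loose pen, 17 x 135 x 16 mm, lying on the bench; a bystander. Origin on its underside.
Things that resemble listed ones, but are neither listed nor needed, are in the scene too. Leave any pink look-alike of the pin alone.

How it is judged (in metres and radians):
On the way, in this order (a step that is already met when the one before it is completed fails the run):
1. the pin is lifted clear of the stand (its tip at least 10 mm above the stand's top) (z of pin in the frame of stand above 0.122 m), for 0.1 s.
2. the pin's tip is through the slot, at least 12 mm below the top of the cover (z of pin in the frame of slot below 0.054 m and x of pin in the frame of slot between -0.01 and 0.01 m and y of pin in the frame of slot between -0.04 and 0.04 m), for 0.1 s.
At the end, for the whole second after the job is handed in: The pin is fully home in the rail's hole through the cover's slot: its collar is within 2.5 mm of the cover, the pin within 0.08 rad of upright, within 5 mm of the slot's centre line and 30 mm of its middle, at rest and released (z of pin in the frame of slot below 0.0235 m and angle between pin's own z axis and vertical below 0.08 rad and x of pin in the frame of slot between -0.005 and 0.005 m and y of pin in the frame of slot between -0.03 and 0.03 m and linear speed of pin below 0.02 m/s); the robot touches nothing.
It fails at once if the rail is pushed down more than 7 mm against its spring (about 20 N) (value of joint press above 0.007 m).
It fails at once if the plug or a bystander is moved more than 20 mm (distance of any of plug, dial_gauge, loupe, marker_pen from where it was at the start of the episode above 0.02 m).
It also fails if it takes over 58 s, if anything falls off the work surface, if the arm or the gripper's body presses on something with over 40 N, if the wrist force passes 120 N, or if a joint passes its speed limit or range.

ROBOT

A 6-joint arm with a two-finger parallel gripper is mounted at the origin on a cart in front of the work surface, level with it; the furniture and walls round the work are solid. World frame = base frame: x ahead of the robot, y to its left, z up, the work surface at z = 0. Lengths are in m, angles in degrees, forces in N, time in s.
With the tool pointing down it reaches from about 0.4 to 0.825 m from the base axis. Payload 7 kg.
Tool frame: the origin (TCP) lies at the very end of the fingers, on their centre line; the grasp point (between the pads) lies 19 mm behind it (ctrl.hold_point_z is the distance from the TCP to the grasp point, in m); z points along the fingers, y is the line along which they close (so a half turn about z gives the same grasp; the last joint's range is limited). The gripper opens to 88 mm and grips with 3 to 60 N. Pads are 19 mm wide; open, the fingers measure 130 mm over their backs; the gripper's body (78 mm by 193 mm) begins 47 mm behind the grasp point.
Start: joints at [-59.696, 20.546, 0.682, 0, -70.136, -16.507], TCP at [0.161, -0.656, 0.227] pointing down, gripper open.
Joint ranges: [-176.03, 176.03], [-82.01, 121.73], [-58.28, 71.71], [-173.87, 95.51], [-174.79, -0.11], [-173.66, 173.66]. Speed limits (degrees/s): [136.94, 136.94, 172.46, 180, 180, 180].

INTERFACE

Orientations are given as [roll, pitch, yaw] about the fixed x, y, z axes, in that order (R = Rz(yaw) Ry(pitch) Rx(roll)).
In Python, from plant import sensors, viewer, workorder, ctrl gives the robot as it stands.
- The arm moves only by the shell command python3 -m pendant 'ROWS'. ROWS is JSON, a list of rows, each a list of 3 entries, a list of its own where there are three numbers: the opening, from -1 (shut) to 1 (fully open), so that 0 is half open, then the shift along the tool's x, y, z in m, then the turn, a rotation vector about the tool's x, y, z in degrees. A call has 1 to 10 rows; each row is the pose to reach, as a shift and turn from the pose commanded when the call began, along the tool's axes at that moment; what a row does not reach only later rows make up. A row lasts 1/12 s, in which the tool goes at most 41.7 mm and 7.16 degrees, less where a joint would pass 70% of its speed; a pose out of reach is approached as far as the arm can. A call with a gripper value outside its range is refused whole. The fingers move at their own pace and stop on an object; the grip force is fixed at half the most. Time passes only in rows, so rows that repeat a pose let the fingers close. It gives the time, the measured TCP pose, the force, the opening and the grip force at its end, in the units of the state.
- sensors.get_obs(): the state, without advancing time (a new reading comes with each control period).
- viewer.snapshot(name): name is "scene" or "top" or "wrist"; returns the picture (480x640x3 uint8, red, green, blue); there is no depth.
- viewer.camera_params(name): a dict with "fx", "fy", "cx", "cy" (pixels), "extrinsics" (4x4, takes a point from world to camera coordinates). Camera axes: x right, y up, looking along -z (the intrinsics and any distortion apply to the point x, -y, -z); pixel columns grow to the right and rows downward; lengths in m; the calibration is good to about 2 mm. A picture is of the moment at which its call begins: read the wrist's pose just before it. camera_params takes no time and is no camera call; for the wrist camera it gives the pose at the moment of the call.
- workorder.close_job(): hands the job in; it is judged then, once.
The state is a dict: "clock": time; "joint_pos": joint angles; "qvel": joint speeds; "tau": joint torques, N m; "tool_pos": TCP position; "orientation": TCP orientation; "force": force on the tool from outside, world axes, zero at the start; "moment": the same for the moment, N m; "opening": finger opening in m; "gripper_force": force on a finger pad.
Only numpy, scipy, OpenCV 4.12 (cv2) and the standard library are available. Lean on these libraries where they do the work, as an engineer would, in place of code of your own. Each camera call takes 0.05 s, during which the arm holds its last target. There are 200 camera calls.

## Working session

There is one attempt and no reset: what is moved stays moved. The work goes in short steps, Python scripts to look and compute and a shell command to move; the robot and the scene stay as the last step left them, time stands still between calls to the robot, and variables do not carry over. Pictures are saved under pics/ and viewed, at most 10 in all, crops included, and the job is handed in when it is done.

```bash
mkdir -p pics; cat > h.py <<'E'
import numpy as np,cv2
from plant import sensors,viewer,workorder,ctrl
def snap(n,f):
    p=viewer.camera_params(n); im=viewer.snapshot(n); cv2.imwrite('pics/'+f,im[:,:,::-1]); return im,p
def ray(p,u,v):
    E=np.array(p["extrinsics"]);d=np.array([(u-p["cx"])/p["fx"],-(v-p["cy"])/p["fy"],-1.])
    R=E[:3,:3];return -R.T@E[:3,3],R.T@d
def onz(p,u,v,z):
    o,d=ray(p,u,v);return o+d*(z-o[2])/d[2]
E
python3 - <<'E'
from h import *
for n in("top","scene"):
    im,p=snap(n,n+'0.png');print(n,{k:(np.round(v,4).tolist()) for k,v in p.items() if not isinstance(v,str)})
o=sensors.get_obs();print(o)
E
```

```text
top {'fx': 551.6741, 'fy': 551.6741, 'cx': 314.2761, 'cy': 233.7859, 'extrinsics': [[-0.0031, -1.0, -0.0026, 0.2496], [0.9958, -0.0033, 0.091, -0.5253], [-0.091, -0.0023, 0.9959, -1.0091], [0.0, 0.0, 0.0, 1.0]]}
scene {'fx': 533.4645, 'fy': 533.4645, 'cx': 318.0716, 'cy': 238.4067, 'extrinsics': [[-0.8818, -0.471, 0.0244, 0.5628], [0.3025, -0.5252, 0.7954, -0.0859], [-0.3618, 0.7088, 0.6055, -1.0369], [0.0, 0.0, 0.0, 1.0]]}
{'clock': 0.1, 'joint_pos': array([-5.96957042e+01,  2.05863547e+01,  6.38141213e-01, -1.82908839e-02,
       -7.01359039e+01, -1.65065454e+01]), 'qvel': array([-0.02759368, -0.07759721,  0.15302873,  0.06356224, -0.00091966,
       -0.01939671]), 'tau': array([-1.82199481e-03, -5.84165061e+01,  2.93750829e+01,  7.01551750e+00,
        1.01748412e-02, -5.50478660e-05]), 'tool_pos': array([ 0.16084734, -0.65509372,  0.22571896]), 'orientation': array([ 1.79914463e+02, -7.41521831e-03, -1.66208472e+02]), 'force': array([-0.60137744, -0.13915424, -0.6546493 ]), 'moment': array([ 0.0198899 , -0.02003613,  0.0072543 ]), 'gripper_force': 0.0, 'opening': 0.0872957720923762}
```

View pics/top0.png

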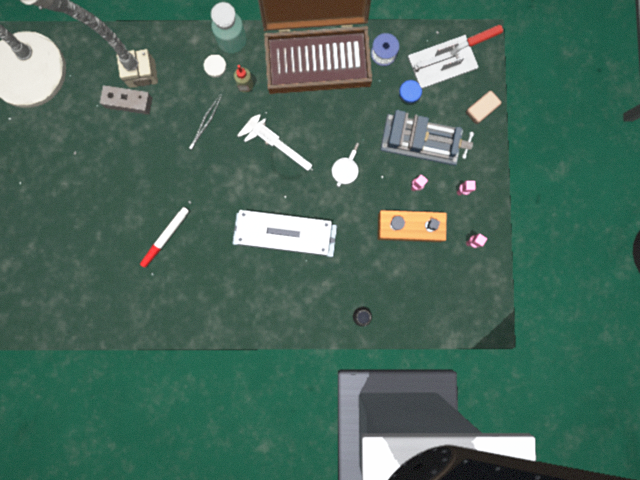

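View pics/scene0.png

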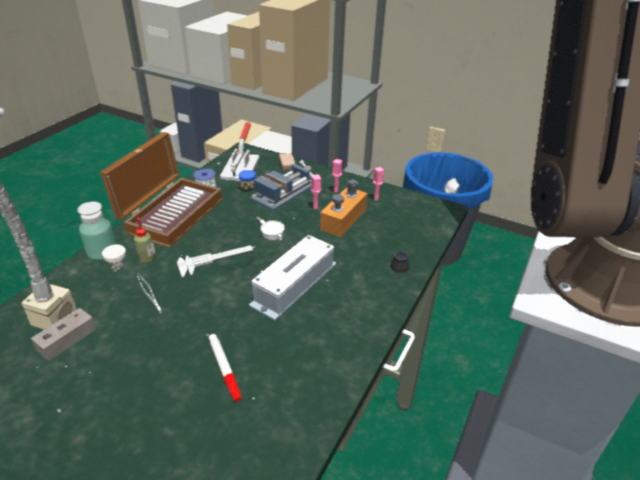

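The stand (orange) is at about (413,225) in the top view, with knobs at (398,223) and (433,225). The housing cover is at (284,232), its slot at (283,232). Pink look-alikes stand nearby. Next I'll enlarge the stand and housing and measure them.

```bash
python3 - <<'E'
from h import *
im=cv2.imread('pics/top0.png');a=cv2.resize(im[195:265,225:345],(800,467),interpolation=cv2.INTER_CUBIC);
b=cv2.resize(im[200:250,370:500],None,fx=3,fy=3,interpolation=cv2.INTER_CUBIC)
s=cv2.imread('pics/scene0.png');c=cv2.resize(s[170:240,300:400],None,fx=4,fy=4,interpolation=cv2.INTER_CUBIC)
out=np.zeros((600,800,3),np.uint8);out[:300,:400]=cv2.resize(a,(400,300));out[300:450,:390]=b;out[:280,400:800]=c
cv2.imwrite('pics/crop.png',out)
p=viewer.camera_params("top")
hsv=cv2.cvtColor(im,cv2.COLOR_BGR2HSV)
def rect(m,z,name):
    cs,_=cv2.findContours(m,cv2.RETR_EXTERNAL,cv2.CHAIN_APPROX_NONE);c=max(cs,key=cv2.contourArea)
    w=np.array([onz(p,*q,z)[:2] for q in c[:,0].astype(float)],np.float32);r=cv2.minAreaRect(w);print(name,r,cv2.minAreaRect(c))
m=cv2.inRange(hsv,(5,120,120),(22,255,255));z=np.zeros_like(m);z[200:250,370:460]=m[200:250,370:460];z=cv2.morphologyEx(z,cv2.MORPH_CLOSE,np.ones((9,9)))
rect(z,.046,'stand')
g=cv2.cvtColor(im,cv2.COLOR_BGR2GRAY)
z=np.zeros_like(g);z[200:265,225:345]=(g[200:265,225:345]>215)*255;rect(z,.053,'cover')
z=np.zeros_like(g);z[222:242,260:305]=(g[222:242,260:305]<150)*255;rect(z,.053,'slot')
print(ctrl.hold_point_z)
E
```

```text
stand ((0.5396357178688049, 0.06777144968509674), (0.12287025898694992, 0.053731128573417664), 87.67979431152344) ((412.274658203125, 225.08425903320312), (66.88007354736328, 29.09116554260254), 2.12109637260437)
cover ((0.5263493657112122, 0.3015620708465576), (0.18222273886203766, 0.062051862478256226), 82.5319595336914) ((284.7425537109375, 232.35012817382812), (100.20802307128906, 33.979557037353516), 7.275004863739014)
slot ((0.5307067036628723, 0.33306023478507996), (0.007324412930756807, 0.0018229656852781773), 0.2592424750328064) ((267.5, 230.0), (4.0, 1.0), 90.0)
0.0188
```

View pics/crop.png

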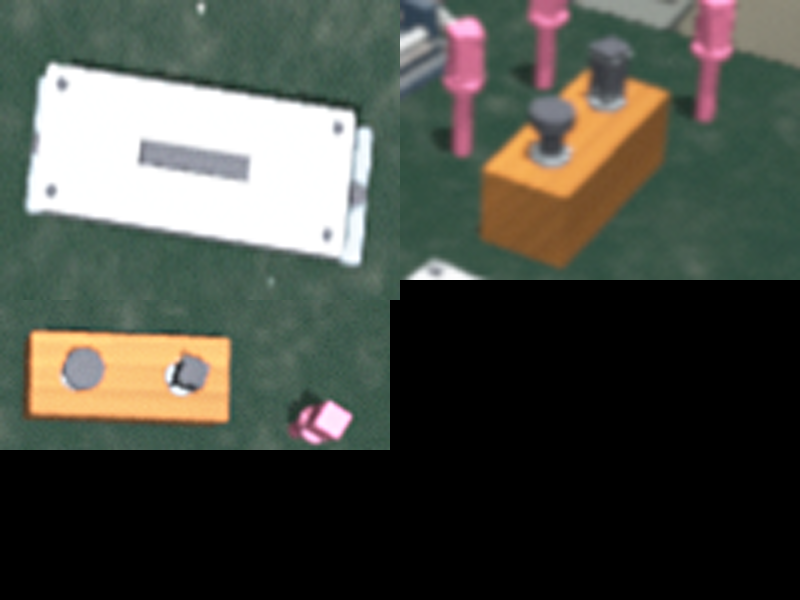

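The square-headed pin is in the right-hand hole (lower y). The round plug is on the left. Now I'll move above the pin for a wrist look.

```bash
cat >> h.py <<'E'
from scipy.spatial.transform import Rotation as Ro
def plan(pos,yaw,note=''):
    o=sensors.get_obs();R=Ro.from_euler('xyz',o["orientation"],degrees=True);T=Ro.from_euler('xyz',[180,0,yaw],degrees=True)
    print(note,'shift',np.round(R.inv().apply(np.array(pos)-o["tool_pos"]),4),'rotvec',np.round((R.inv()*T).as_rotvec(degrees=True),2),'t',round(o["clock"],2))
E
python3 - <<'E'
from h import *
p=viewer.camera_params("top")
for u,v in((398,223),(433,225)): print(onz(p,u,v,.08))
for u,v in((478,241),(468,187),(420,182)): print('pink',onz(p,u,v,.09))
p=viewer.camera_params("wrist");o,d=ray(p,320,240);print('wristcam',o,d)
plan((.49,.0355,.30),180)
E
```

```text
[0.5397511  0.09918457 0.08      ]
[0.53597295 0.03720701 0.08      ]
pink [ 0.50648409 -0.03871926  0.09      ]
pink [ 0.60217079 -0.02395165  0.09      ]
pink [0.61141719 0.06058149 0.09      ]
wristcam [ 0.08079844 -0.67529805  0.38377989] [ 0.29795617  0.06419208 -0.95246866]
 shift [-0.4843  0.5923 -0.0735] rotvec [ 0.08 -0.02 13.79] t 0.1
```

```bash
python3 -m pendant '[[1,[-0.52,0.60,-0.02],[0,0,13.8]],[1,[-0.52,0.60,-0.02],[0,0,13.8]],[1,[-0.52,0.60,-0.02],[0,0,13.8]],[1,[-0.52,0.60,-0.02],[0,0,13.8]],[1,[-0.52,0.60,-0.02],[0,0,13.8]],[1,[-0.52,0.60,-0.02],[0,0,13.8]],[1,[-0.52,0.60,-0.02],[0,0,13.8]],[1,[-0.52,0.60,-0.02],[0,0,13.8]],[1,[-0.52,0.60,-0.02],[0,0,13.8]],[1,[-0.52,0.60,-0.02],[0,0,13.8]]]'; python3 -c "
from h import *
plan((.535,.0355,.24),180)"
```

```text
clock: 0.93
tool_pos: [0.351, -0.2828, 0.2371]
orientation: [180.0, 0.0, 180.0]
force: [1.7, -0.5, 1.1]
opening: 0.0881
gripper_force: 0.0
 shift [-0.1839  0.3184 -0.0028] rotvec [ 0.01  0.01 -0.02] t 0.93
```

```bash
python3 -m pendant '[[1,[-0.184,0.318,0],[0,0,0]],[1,[-0.184,0.318,0],[0,0,0]],[1,[-0.184,0.318,0],[0,0,0]],[1,[-0.184,0.318,0],[0,0,0]],[1,[-0.184,0.318,0],[0,0,0]],[1,[-0.184,0.318,0],[0,0,0]],[1,[-0.184,0.318,0],[0,0,0]],[1,[-0.184,0.318,0],[0,0,0]],[1,[-0.184,0.318,0],[0,0,0]],[1,[-0.184,0.318,0],[0,0,0]]]';python3 -m pendant '[[1,[0,0,0],[0,0,0]],[1,[0,0,0],[0,0,0]]]'; python3 - <<'E'
from h import *
im,p=snap("wrist","w1.png");plan((.535,.0355,.24),180)
import pickle;pickle.dump(p,open('w1.pkl','wb'))
E
```

```text
clock: 1.77
tool_pos: [0.5373, 0.0377, 0.2361]
orientation: [-180.0, -0.0, -179.8]
force: [0.0, -0.0, -0.1]
opening: 0.0874
gripper_force: 0.0
clock: 1.93
tool_pos: [0.5343, 0.0332, 0.2365]
orientation: [-180.0, -0.1, -180.0]
force: [-1.1, -1.0, -0.8]
opening: 0.0872
gripper_force: 0.0
 shift [-0.0007  0.0028 -0.0032] rotvec [-0.01 -0.04 -0.01] t 1.98
```

View pics/w1.png

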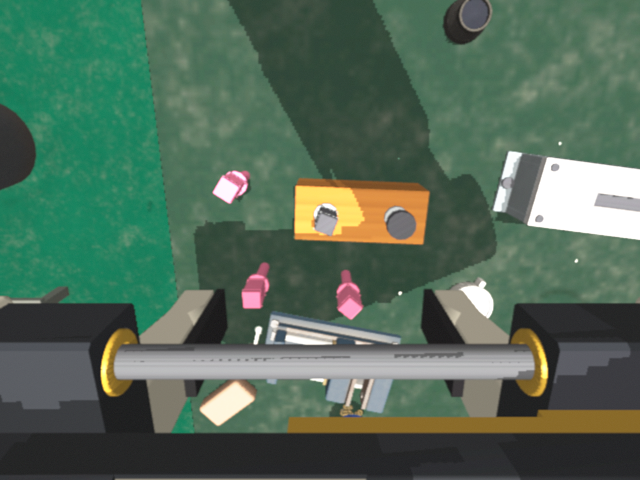

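The square pin is at (327,222), the round plug at (401,224), and pink look-alikes are at (231,186), (256,285) and (349,298). Zooming in to get the grip's yaw.

```bash
python3 - <<'E'
from h import *
im=cv2.imread('pics/w1.png');c=cv2.resize(im[195:245,300:360],None,fx=12,fy=12,interpolation=cv2.INTER_CUBIC);cv2.imwrite('pics/w1c.png',c)
E
```

```text
(no output)
```

View pics/w1c.png

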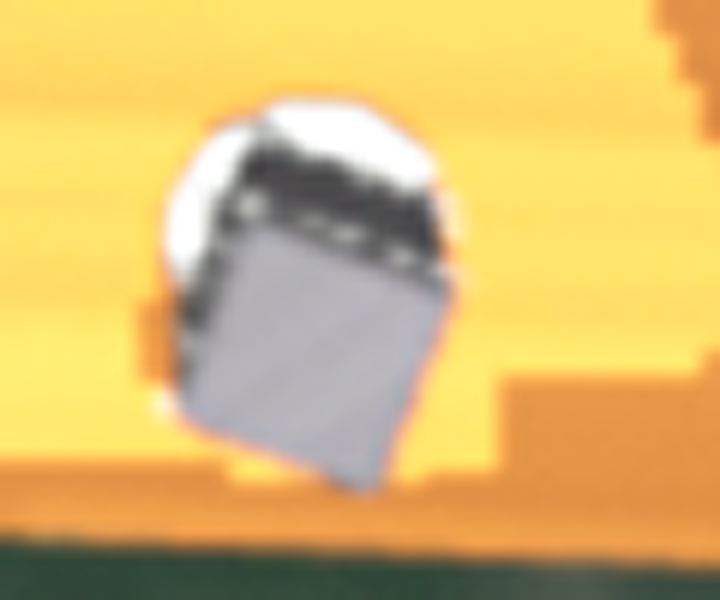

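The grip's top-face corners in the crop are (240,220), (450,285), (375,490), (185,405).

```bash
python3 - <<'E'
from h import *
import pickle;p=pickle.load(open('w1.pkl','rb'))
c=np.array([onz(p,300+(a+.5)/12-.5,195+(b+.5)/12-.5,.083)[:2] for a,b in((240,220),(450,285),(375,490),(185,405))])
print(c,c.mean(0));e=np.roll(c,-1,0)-c;print(np.hypot(*e.T)*1e3,np.degrees(np.arctan2(e[:,1],e[:,0]))%90)
for u,v in((231,186),(256,285),(349,298)):print(onz(p,u,v,.07))
E
```

```text
[[0.52809144 0.02931311]
 [0.5326458  0.04365237]
 [0.54729877 0.03861069]
 [0.54118321 0.02548518]] [0.53730481 0.03426534]
[15.04515723 15.49606682 14.48030941 13.63991545] [72.37940228 71.01309141 65.01779831 73.70149576]
[ 0.50831037 -0.04454117  0.07      ]
[ 0.59814073 -0.02838338  0.07      ]
[0.61099799 0.05579723 0.07      ]
```

```bash
python3 -c "
from h import *
plan((.5375,.035,.056),161)"
```

```text
shift [-0.0034  0.0023  0.1808] rotvec [-0.02 -0.04 18.99] t 1.98
```

```bash
python3 -m pendant '[[-0.1,[-0.0034,0.0023,0.04],[0,0,19]],[-0.1,[-0.0034,0.0023,0.08],[0,0,19]],[-0.1,[-0.0034,0.0023,0.11],[0,0,19]],[-0.1,[-0.0034,0.0023,0.11],[0,0,19]],[-0.1,[-0.0034,0.0023,0.11],[0,0,19]],[-0.1,[-0.0034,0.0023,0.12],[0,0,19]],[-0.1,[-0.0034,0.0023,0.12],[0,0,19]],[-0.1,[-0.0034,0.0023,0.12],[0,0,19]]]'; python3 - <<'E'
from h import *
im,p=snap("wrist","w2.png");plan((.5375,.035,.056),161)
import pickle;pickle.dump(p,open('w2.pkl','wb'))
E
```

```text
clock: 2.65
tool_pos: [0.539, 0.0355, 0.1185]
orientation: [179.9, 0.1, 161.1]
force: [0.1, -0.2, 0.2]
opening: 0.042
gripper_force: 0.0
 shift [ 0.0014 -0.0012  0.0626] rotvec [0.08 0.11 0.06] t 2.7
```

View pics/w2.png

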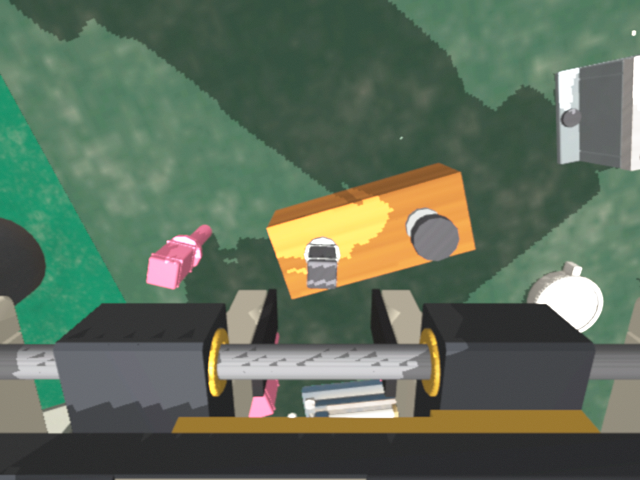

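The grip at (322,273) lies square to the fingers and centred between them. Descending to grasp.

```bash
python3 -m pendant '[[-0.1,[0.001,-0.001,0.03],[0,0,0]],[-0.1,[0.001,-0.001,0.05],[0,0,0]],[-0.1,[0.001,-0.001,0.0625],[0,0,0]],[-0.1,[0.001,-0.001,0.0625],[0,0,0]],[-0.1,[0.001,-0.001,0.0625],[0,0,0]],[-1,[0.001,-0.001,0.0625],[0,0,0]],[-1,[0.001,-0.001,0.0625],[0,0,0]],[-1,[0.001,-0.001,0.0625],[0,0,0]],[-1,[0.001,-0.001,0.0625],[0,0,0]],[-1,[0.001,-0.001,0.0625],[0,0,0]]]'
```

```text
clock: 3.53
tool_pos: [0.5374, 0.0351, 0.0553]
orientation: [180.0, 0.1, 161.0]
force: [-1.1, 0.3, 4.7]
opening: 0.0156
gripper_force: 30.0
```

```bash
python3 -m pendant '[[-1,[0,0,-0.015],[0,0,0]],[-1,[0,0,-0.04],[0,0,0]],[-1,[0,0,-0.07],[0,0,0]],[-1,[0,0,-0.10],[0,0,0]],[-1,[0,0,-0.13],[0,0,0]],[-1,[0,0,-0.13],[0,0,0]],[-1,[0,0,-0.13],[0,0,0]],[-1,[0,0,-0.13],[0,0,0]]]'; python3 -c "
from h import *
plan((.46,.29,.20),172.5)
print(sensors.get_obs()['force'])"
```

```text
clock: 4.2
tool_pos: [0.5363, 0.0349, 0.1841]
orientation: [180.0, -0.0, 161.0]
force: [0.8, 0.1, -1.5]
opening: 0.0156
gripper_force: 30.0
 shift [ 0.1553  0.2163 -0.0158] rotvec [ 1.000e-02 -4.000e-02 -1.152e+01] t 4.2
[ 0.76048699  0.10909939 -1.52313506]
```

```bash
python3 -c "
from h import *
p=viewer.camera_params('top');print(onz(p,282.8,232,.053))
plan((.555,.303,.20),172.5)"
```

```text
[0.52695816 0.30516687 0.053     ]
 shift [ 0.0698  0.2596 -0.0158] rotvec [ 1.000e-02 -4.000e-02 -1.152e+01] t 4.2
```

```bash
python3 -m pendant '[[-1,[0.07,0.26,-0.016],[0,0,-11.5]],[-1,[0.07,0.26,-0.016],[0,0,-11.5]],[-1,[0.07,0.26,-0.016],[0,0,-11.5]],[-1,[0.07,0.26,-0.016],[0,0,-11.5]],[-1,[0.07,0.26,-0.016],[0,0,-11.5]],[-1,[0.07,0.26,-0.016],[0,0,-11.5]],[-1,[0.07,0.26,-0.016],[0,0,-11.5]],[-1,[0.07,0.26,-0.016],[0,0,-11.5]],[-1,[0.07,0.26,-0.016],[0,0,-11.5]],[-1,[0.07,0.26,-0.016],[0,0,-11.5]]]'; python3 - <<'E'
from h import *
im,p=snap("wrist","w3.png");print(sensors.get_obs()["tool_pos"])
import pickle;pickle.dump(p,open('w3.pkl','wb'))
E
```

```text
clock: 5.03
tool_pos: [0.5546, 0.3028, 0.1988]
orientation: [-179.9, -0.1, 172.5]
force: [-0.2, 0.1, -1.2]
opening: 0.0159
gripper_force: 30.0
[0.55489136 0.30239894 0.19926907]
```

View pics/w3.png

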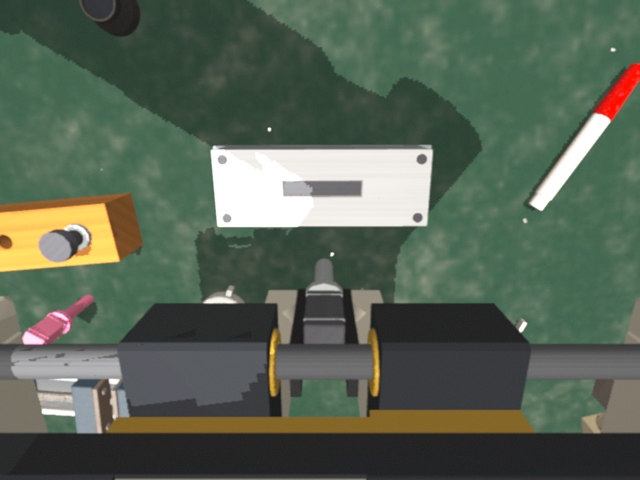

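The slot is clear at (322,188), and the pin hangs upright between the fingers with its tip near (323,265). Measuring the slot and tip in this view.

```bash
cat >> h.py <<'E'
def slot(im,p,box):
    u0,u1,v0,v1=box;g=cv2.cvtColor(im,cv2.COLOR_RGB2GRAY)[v0:v1,u0:u1];g=cv2.resize(g,None,fx=4,fy=4,interpolation=cv2.INTER_CUBIC)
    t,m=cv2.threshold(g,0,255,cv2.THRESH_BINARY_INV+cv2.THRESH_OTSU)
    cs,_=cv2.findContours(m,cv2.RETR_EXTERNAL,cv2.CHAIN_APPROX_NONE);c=max(cs,key=cv2.contourArea)[:,0]
    px=(c+.5)/4-.5+[u0,v0]
    w=np.array([onz(p,*q,.053)[:2] for q in px],np.float32);r=cv2.minAreaRect(w);print('slot',r,'px',px.min(0),px.max(0));return r
E
python3 - <<'E'
from h import *
import pickle;p=pickle.load(open('w3.pkl','rb'))
im=cv2.imread('pics/w3.png')[:,:,::-1].copy()
slot(im,p,(275,372,175,202))
tcp=np.array([.5549,.3024,.1993])
E=np.array(p["extrinsics"])
def proj(X):
    c=E[:3,:3]@X+E[:3,3];return p["cx"]+p["fx"]*c[0]/-c[2],p["cy"]-p["fy"]*c[1]/-c[2]
for dz in(-.0543,-.0283):
  for dx in(0,.002):print(dz,dx,proj(tcp+[dx,0,dz]))
c=cv2.resize(im[240:350,270:380],None,fx=5,fy=5,interpolation=cv2.INTER_CUBIC);cv2.imwrite('pics/w3c.png',c[:,:,::-1])
E
```

```text
slot ((0.5268007516860962, 0.30449122190475464), (0.06154591217637062, 0.012699482031166553), 82.84441375732422) px [282.625 180.125] [361.625 196.375]
-0.0543 0 (np.float64(323.91844039439195), np.float64(264.7846690512229))
-0.0543 0.002 (np.float64(324.3680640723291), np.float64(267.9738279820465))
-0.0283 0 (np.float64(323.7894969407073), np.float64(283.0861654912024))
-0.0283 0.002 (np.float64(324.2944558417857), np.float64(286.61115228331505))
```

View pics/w3c.png

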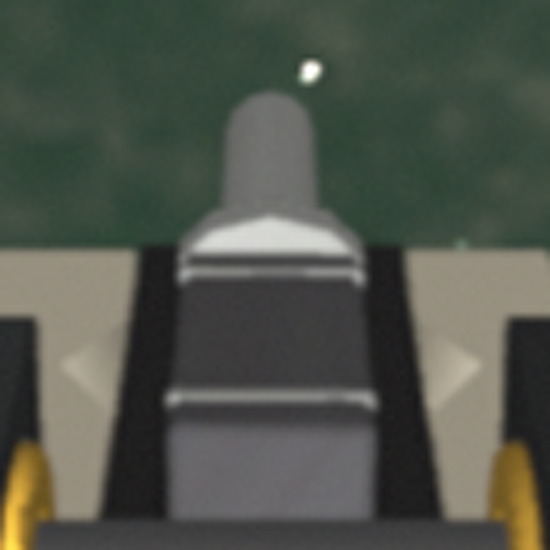

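Slot found at (0.5268, 0.3045), 61.5 x 12.7 mm (matches the given size), axis 82.8°. The pin's tip sits on the TCP axis (edge row 258.3 against 258.4 predicted). Going above the slot's low-y end.

```bash
python3 -c "
from h import *
plan((.5238,.2807,.1155),172.84)"
```

```text
shift [ 0.0278 -0.0254  0.0839] rotvec [-0.11 -0.09 -0.37] t 5.08
```

```bash
python3 -m pendant '[[-1,[0.028,-0.0254,0.0],[0,0,-0.37]],[-1,[0.028,-0.0254,0.035],[0,0,-0.37]],[-1,[0.028,-0.0254,0.065],[0,0,-0.37]],[-1,[0.028,-0.0254,0.08],[0,0,-0.37]],[-1,[0.028,-0.0254,0.08],[0,0,-0.37]],[-1,[0.028,-0.0254,0.08],[0,0,-0.37]],[-1,[0.028,-0.0254,0.08],[0,0,-0.37]]]'; python3 - <<'E'
from h import *
o=sensors.get_obs()
im,p=snap("wrist","w4.png");plan((.5238,.2807,.1155),172.84);print(o['tool_pos'],o['force'])
cv2.imwrite('pics/w4c.png',cv2.resize(im[180:340,220:440],None,fx=3,fy=3,interpolation=cv2.INTER_CUBIC)[:,:,::-1])
E=np.array(p["extrinsics"])
c=E[:3,:3]@(o['tool_pos']-[0,0,.0543])+E[:3,3];print(p["cx"]+p["fx"]*c[0]/-c[2],p["cy"]-p["fy"]*c[1]/-c[2])
import pickle;pickle.dump(p,open('w4.pkl','wb'))
E
```

```text
clock: 5.67
tool_pos: [0.5253, 0.2819, 0.1219]
orientation: [179.9, 0.1, 172.8]
force: [0.3, 0.1, -0.4]
opening: 0.0161
gripper_force: 30.0
 shift [ 0.0014 -0.0017  0.0067] rotvec [0.1  0.1  0.01] t 5.72
[0.52527951 0.28189387 0.12190925] [ 0.26421447  0.09529687 -0.38724895]
324.2794757618489 263.67386442658113
```

View pics/w4c.png

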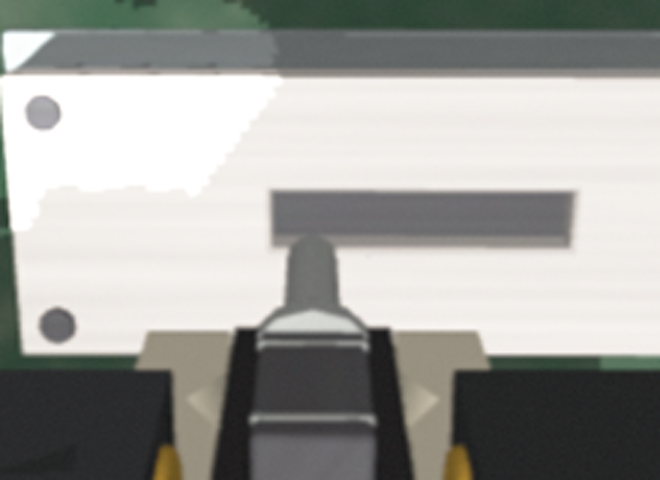

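The tip hangs just over the slot's left end. The slot's corners in the crop are about (270,190), (577,190), (574,247), (273,247). Computing the slot again from this view.

```bash
python3 - <<'E'
from h import *
import pickle;p=pickle.load(open('w4.pkl','rb'))
c=np.array([onz(p,220+a/3,180+b/3,.053)[:2] for a,b in((270,190),(577,190),(574,247),(273,247))]);m=c.mean(0)
print(c,m,np.hypot(*(c[1]-c[0])),np.hypot(*(c[3]-c[0])))
a=np.radians(82.84);d=np.array([np.cos(a),np.sin(a)]);print('use',m-.024*d)
plan((*(m-.024*d),.105),172.84)
E
```

```text
[[0.5166602  0.27422616]
 [0.52446479 0.33613908]
 [0.53679503 0.33482457]
 [0.52901988 0.2731604 ]] [0.52673498 0.30458755] 0.06240290021717332 0.012405543499346723
use [0.5237436 0.2807747]
 shift [ 0.0015 -0.0017  0.0172] rotvec [0.1  0.1  0.01] t 5.72
```

```bash
python3 -m pendant '[[-1,[0,0,0],[0,0,0]],[-1,[0,0,0],[0,0,0]],[-1,[0,0,0],[0,0,0]]]';python3 -c "
from h import *
plan((.52374,.28077,.105),172.84)"
```

```text
clock: 5.97
tool_pos: [0.5247, 0.2823, 0.1214]
orientation: [179.9, 0.0, 172.9]
force: [-0.0, -0.3, -1.2]
opening: 0.0159
gripper_force: 30.0
 shift [ 0.0007 -0.0016  0.0164] rotvec [0.06 0.05 0.03] t 5.97
```

```bash
python3 -m pendant '[[-1,[0.0009,-0.0016,0],[0,0,0]],[-1,[0.0009,-0.0016,0.004],[0,0,0]],[-1,[0.0009,-0.0016,0.008],[0,0,0]],[-1,[0.0009,-0.0016,0.012],[0,0,0]],[-1,[0.0009,-0.0016,0.014],[0,0,0]],[-1,[0.0009,-0.0016,0.016],[0,0,0]],[-1,[0.0009,-0.0016,0.018],[0,0,0]],[-1,[0.0009,-0.0016,0.018],[0,0,0]],[-1,[0.0009,-0.0016,0.018],[0,0,0]]]';python3 -c "
from h import *
for i in range(1):print(sensors.get_obs()['force'],sensors.get_obs()['tool_pos'])
plan((.52374,.28077,.085),172.84)"
```

```text
clock: 6.72
tool_pos: [0.5233, 0.2805, 0.1024]
orientation: [-180.0, -0.0, 172.9]
force: [0.8, 0.2, -1.6]
opening: 0.0155
gripper_force: 30.0
[ 0.8323001   0.23345495 -1.63245302] [0.52325454 0.28050793 0.10242716]
 shift [-0.0005  0.0003  0.0174] rotvec [-0.01 -0.01  0.03] t 6.72
```

```bash
python3 -m pendant '[[-1,[-0.0002,0,0.003],[0,0,0]],[-1,[-0.0002,0,0.006],[0,0,0]],[-1,[-0.0002,0,0.009],[0,0,0]],[-1,[-0.0002,0,0.012],[0,0,0]],[-1,[-0.0002,0,0.015],[0,0,0]],[-1,[-0.0002,0,0.0175],[0,0,0]],[-1,[-0.0002,0,0.0175],[0,0,0]],[-1,[-0.0002,0,0.0175],[0,0,0]],[-1,[-0.0002,0,0.0175],[0,0,0]]]'
```

```text
clock: 7.47
tool_pos: [0.5235, 0.2804, 0.085]
orientation: [-180.0, -0.0, 172.9]
force: [0.8, 0.8, -0.8]
opening: 0.0156
gripper_force: 30.0
```

```bash
python3 -m pendant '[[-1,[0,0,0.001],[0,0,0]],[-1,[0,0,0.002],[0,0,0]],[-1,[0,0,0.003],[0,0,0]],[-1,[0,0,0.0035],[0,0,0]],[-1,[0,0,0.0035],[0,0,0]],[-1,[0,0,0.0035],[0,0,0]]]'
```

```text
clock: 7.97
tool_pos: [0.5234, 0.2805, 0.0815]
orientation: [-180.0, -0.0, 172.9]
force: [0.5, -0.3, -0.9]
opening: 0.016
gripper_force: 30.0
```

```bash
python3 -m pendant '[[-1,[0,0,0.001],[0,0,0]],[-1,[0,0,0.002],[0,0,0]],[-1,[0,0,0.003],[0,0,0]],[-1,[0,0,0.003],[0,0,0]],[-1,[0,0,0.003],[0,0,0]]]'
```

```text
clock: 8.38
tool_pos: [0.5236, 0.2805, 0.0788]
orientation: [180.0, 0.0, 172.9]
force: [-0.1, -0.4, 3.2]
opening: 0.0159
gripper_force: 30.0
```

```bash
python3 -m pendant '[[-1,[0,0,0.001],[0,0,0]],[-1,[0,0,0.001],[0,0,0]],[-1,[0,0,0.001],[0,0,0]]]'
```

```text
clock: 8.63
tool_pos: [0.5236, 0.2806, 0.0779]
orientation: [180.0, 0.0, 172.9]
force: [-0.8, -0.7, 4.8]
opening: 0.016
gripper_force: 30.0
```

Rail contact at the expected height, about 6 N. Now I'll sweep along +y in 1.5 mm steps, stopping as soon as the force drops.

```bash
cat > chk.py <<'E'
from h import *
o=sensors.get_obs();f=o['force'];s=(o['tool_pos'][:2]-[.5268,.3045])@[.1247,.9922]
print('s %.1f z %.2f F'%(s*1e3,o['tool_pos'][2]*1e3),np.round(f,1));raise SystemExit(not(2.5<f[2]<11 and np.hypot(f[0],f[1])<8))
E
python3 -m pendant '[[-1,[0,0.00075,0],[0,0,0]],[-1,[0,0.0015,0],[0,0,0]],[-1,[0,0.0015,0],[0,0,0]]]' >/dev/null; python3 chk.py && 
python3 -m pendant '[[-1,[0,0.00075,0],[0,0,0]],[-1,[0,0.0015,0],[0,0,0]],[-1,[0,0.0015,0],[0,0,0]]]' >/dev/null; python3 chk.py && 
python3 -m pendant '[[-1,[0,0.00075,0],[0,0,0]],[-1,[0,0.0015,0],[0,0,0]],[-1,[0,0.0015,0],[0,0,0]]]' >/dev/null; python3 chk.py
```

```text
s -23.5 z 77.60 F [ 0.4 -3.8  5.4]
s -22.3 z 77.52 F [ 0.  -4.7  6.4]
s -20.9 z 77.48 F [ 0.1 -5.   6.5]
```

```bash
sed -i 's/<8)/<10)/' chk.py; set -e
python3 -m pendant '[[-1,[0,0.00075,0],[0,0,0]],[-1,[0,0.0015,0],[0,0,0]],[-1,[0,0.0015,0],[0,0,0]]]' >/dev/null; python3 chk.py
python3 -m pendant '[[-1,[0,0.00075,0],[0,0,0]],[-1,[0,0.0015,0],[0,0,0]],[-1,[0,0.0015,0],[0,0,0]]]' >/dev/null; python3 chk.py
python3 -m pendant '[[-1,[0,0.00075,0],[0,0,0]],[-1,[0,0.0015,0],[0,0,0]],[-1,[0,0.0015,0],[0,0,0]]]' >/dev/null; python3 chk.py
python3 -m pendant '[[-1,[0,0.00075,0],[0,0,0]],[-1,[0,0.0015,0],[0,0,0]],[-1,[0,0.0015,0],[0,0,0]]]' >/dev/null; python3 chk.py
python3 -m pendant '[[-1,[0,0.00075,0],[0,0,0]],[-1,[0,0.0015,0],[0,0,0]],[-1,[0,0.0015,0],[0,0,0]]]' >/dev/null; python3 chk.py
python3 -m pendant '[[-1,[0,0.00075,0],[0,0,0]],[-1,[0,0.0015,0],[0,0,0]],[-1,[0,0.0015,0],[0,0,0]]]' >/dev/null; python3 chk.py
```

```text
s -19.4 z 77.50 F [ 0.2 -4.4  5.7]
s -17.9 z 77.48 F [-0.8 -3.9  5.5]
s -16.4 z 77.48 F [-0.4 -4.6  7.1]
s -14.9 z 77.50 F [ 0.4 -5.3  6.2]
s -13.5 z 77.49 F [ 0.3 -4.6  6.4]
s -11.9 z 77.48 F [-0.  -4.1  6.4]
```

```bash
set -e
python3 -m pendant '[[-1,[0,0.00075,0],[0,0,0]],[-1,[0,0.0015,0],[0,0,0]],[-1,[0,0.0015,0],[0,0,0]]]' >/dev/null; python3 chk.py
python3 -m pendant '[[-1,[0,0.00075,0],[0,0,0]],[-1,[0,0.0015,0],[0,0,0]],[-1,[0,0.0015,0],[0,0,0]]]' >/dev/null; python3 chk.py
python3 -m pendant '[[-1,[0,0.00075,0],[0,0,0]],[-1,[0,0.0015,0],[0,0,0]],[-1,[0,0.0015,0],[0,0,0]]]' >/dev/null; python3 chk.py
python3 -m pendant '[[-1,[0,0.00075,0],[0,0,0]],[-1,[0,0.0015,0],[0,0,0]],[-1,[0,0.0015,0],[0,0,0]]]' >/dev/null; python3 chk.py
python3 -m pendant '[[-1,[0,0.00075,0],[0,0,0]],[-1,[0,0.0015,0],[0,0,0]],[-1,[0,0.0015,0],[0,0,0]]]' >/dev/null; python3 chk.py
python3 -m pendant '[[-1,[0,0.00075,0],[0,0,0]],[-1,[0,0.0015,0],[0,0,0]],[-1,[0,0.0015,0],[0,0,0]]]' >/dev/null; python3 chk.py
python3 -m pendant '[[-1,[0,0.00075,0],[0,0,0]],[-1,[0,0.0015,0],[0,0,0]],[-1,[0,0.0015,0],[0,0,0]]]' >/dev/null; python3 chk.py
python3 -m pendant '[[-1,[0,0.00075,0],[0,0,0]],[-1,[0,0.0015,0],[0,0,0]],[-1,[0,0.0015,0],[0,0,0]]]' >/dev/null; python3 chk.py
python3 -m pendant '[[-1,[0,0.00075,0],[0,0,0]],[-1,[0,0.0015,0],[0,0,0]],[-1,[0,0.0015,0],[0,0,0]]]' >/dev/null; python3 chk.py
python3 -m pendant '[[-1,[0,0.00075,0],[0,0,0]],[-1,[0,0.0015,0],[0,0,0]],[-1,[0,0.0015,0],[0,0,0]]]' >/dev/null; python3 chk.py
```

```text
s -10.5 z 77.48 F [-0.5 -4.4  5.5]
s -8.9 z 77.49 F [ 0.2 -4.4  6.1]
s -7.4 z 77.48 F [-0.3 -3.9  5.1]
s -6.0 z 77.50 F [-0.9 -4.8  6.7]
s -4.5 z 77.48 F [ 0.  -5.   5.1]
s -2.9 z 77.51 F [-0.8 -4.8  5.7]
s -1.4 z 77.51 F [-0.4 -4.7  5.4]
s 0.0 z 77.47 F [-0.6 -4.8  5.2]
s 1.5 z 77.49 F [ 0.6 -4.8  5.8]
s 3.0 z 77.48 F [-0.3 -4.6  5.5]
```

```bash
set -e
python3 -m pendant '[[-1,[0,0.00075,0],[0,0,0]],[-1,[0,0.0015,0],[0,0,0]],[-1,[0,0.0015,0],[0,0,0]]]' >/dev/null; python3 chk.py
python3 -m pendant '[[-1,[0,0.00075,0],[0,0,0]],[-1,[0,0.0015,0],[0,0,0]],[-1,[0,0.0015,0],[0,0,0]]]' >/dev/null; python3 chk.py
python3 -m pendant '[[-1,[0,0.00075,0],[0,0,0]],[-1,[0,0.0015,0],[0,0,0]],[-1,[0,0.0015,0],[0,0,0]]]' >/dev/null; python3 chk.py
python3 -m pendant '[[-1,[0,0.00075,0],[0,0,0]],[-1,[0,0.0015,0],[0,0,0]],[-1,[0,0.0015,0],[0,0,0]]]' >/dev/null; python3 chk.py
python3 -m pendant '[[-1,[0,0.00075,0],[0,0,0]],[-1,[0,0.0015,0],[0,0,0]],[-1,[0,0.0015,0],[0,0,0]]]' >/dev/null; python3 chk.py
python3 -m pendant '[[-1,[0,0.00075,0],[0,0,0]],[-1,[0,0.0015,0],[0,0,0]],[-1,[0,0.0015,0],[0,0,0]]]' >/dev/null; python3 chk.py
python3 -m pendant '[[-1,[0,0.00075,0],[0,0,0]],[-1,[0,0.0015,0],[0,0,0]],[-1,[0,0.0015,0],[0,0,0]]]' >/dev/null; python3 chk.py
python3 -m pendant '[[-1,[0,0.00075,0],[0,0,0]],[-1,[0,0.0015,0],[0,0,0]],[-1,[0,0.0015,0],[0,0,0]]]' >/dev/null; python3 chk.py
python3 -m pendant '[[-1,[0,0.00075,0],[0,0,0]],[-1,[0,0.0015,0],[0,0,0]],[-1,[0,0.0015,0],[0,0,0]]]' >/dev/null; python3 chk.py
python3 -m pendant '[[-1,[0,0.00075,0],[0,0,0]],[-1,[0,0.0015,0],[0,0,0]],[-1,[0,0.0015,0],[0,0,0]]]' >/dev/null; python3 chk.py
python3 -m pendant '[[-1,[0,0.00075,0],[0,0,0]],[-1,[0,0.0015,0],[0,0,0]],[-1,[0,0.0015,0],[0,0,0]]]' >/dev/null; python3 chk.py
python3 -m pendant '[[-1,[0,0.00075,0],[0,0,0]],[-1,[0,0.0015,0],[0,0,0]],[-1,[0,0.0015,0],[0,0,0]]]' >/dev/null; python3 chk.py
```

```text
s 4.5 z 77.45 F [-0.8 -4.7  6. ]
s 6.0 z 77.48 F [-1.2 -5.2  6.1]
s 7.5 z 77.49 F [-0.6 -4.3  6.3]
s 9.0 z 77.49 F [ 0.8 -5.3  5.4]
s 10.5 z 77.48 F [-0.4 -4.8  6.1]
s 12.0 z 77.47 F [-0.5 -4.7  5.8]
s 13.5 z 77.50 F [-1.2 -3.9  6. ]
s 15.0 z 77.48 F [ 0.4 -4.7  6.4]
s 16.6 z 77.47 F [-0.4 -4.9  5.5]
s 18.1 z 77.44 F [-0.2 -4.1  5.6]
s 19.8 z 77.41 F [ 0.1 -3.9  3.5]
s 22.6 z 77.03 F [ 0.9  0.6 -1.2]
```

The force fell to zero at s ≈ 22 mm, so the tip is over the hole. Going down gently.

```bash
python3 -m pendant '[[-1,[0,0,0.001],[0,0,0]],[-1,[0,0,0.002],[0,0,0]],[-1,[0,0,0.002],[0,0,0]]]' >/dev/null; python3 chk.py
```

```text
s 22.4 z 75.14 F [ 0.8  0.1 -1.3]
```

```bash
sed 's/2.5<f\[2\]<11/f[2]<5/' chk.py > chk2.py; set -e
python3 -m pendant '[[-1,[0,0,0.001],[0,0,0]],[-1,[0,0,0.002],[0,0,0]],[-1,[0,0,0.003],[0,0,0]],[-1,[0,0,0.003],[0,0,0]]]' >/dev/null; python3 chk2.py
python3 -m pendant '[[-1,[0,0,0.001],[0,0,0]],[-1,[0,0,0.002],[0,0,0]],[-1,[0,0,0.003],[0,0,0]],[-1,[0,0,0.003],[0,0,0]]]' >/dev/null; python3 chk2.py
python3 -m pendant '[[-1,[0,0,0.001],[0,0,0]],[-1,[0,0,0.002],[0,0,0]],[-1,[0,0,0.003],[0,0,0]],[-1,[0,0,0.003],[0,0,0]]]' >/dev/null; python3 chk2.py
python3 -m pendant '[[-1,[0,0,0.001],[0,0,0]],[-1,[0,0,0.002],[0,0,0]],[-1,[0,0,0.0025],[0,0,0]],[-1,[0,0,0.0025],[0,0,0]]]' >/dev/null; python3 chk2.py
```

```text
s 22.3 z 72.29 F [ 0.2  0.7 -1.2]
s 22.2 z 69.33 F [-0.6 -0.1 -1.7]
s 22.2 z 66.31 F [-0.3  0.4 -1.5]
s 22.2 z 63.85 F [0.4 0.2 0.3]
```

```bash
set -e
python3 -m pendant '[[-1,[0,0,0.0007],[0,0,0]],[-1,[0,0,0.0007],[0,0,0]],[-1,[0,0,0.0007],[0,0,0]]]' >/dev/null; python3 chk2.py
python3 -m pendant '[[-1,[0,0,0.0007],[0,0,0]],[-1,[0,0,0.0007],[0,0,0]],[-1,[0,0,0.0007],[0,0,0]]]' >/dev/null; python3 chk2.py
```

```text
s 22.3 z 63.34 F [-1.2 -0.8 -1. ]
s 22.3 z 62.62 F [ 0.8  0.2 -1.1]
```

```bash
python3 -m pendant '[[-0.6,[0,0,0],[0,0,0]],[-0.55,[0,0,0],[0,0,0]],[-0.4,[0,0,0],[0,0,0]],[-0.3,[0,0,0],[0,0,0]],[-0.3,[0,0,0],[0,0,0]],[-0.3,[0,0,0],[0,0,0]]]'
python3 -m pendant '[[-0.3,[0,0,-0.01],[0,0,0]],[-0.3,[0,0,-0.03],[0,0,0]],[-0.3,[0.0,0,-0.06],[0,0,0]],[-0.3,[0.0,0,-0.09],[0,0,0]],[-0.3,[0.01,0,-0.12],[0,0,0]],[-0.3,[0.01,0,-0.13],[0,0,0]],[-0.3,[0.01,0,-0.13],[0,0,0]],[-0.3,[0.01,0,-0.13],[0,0,0]]]'
python3 - <<'E'
from h import *
im,p=snap("wrist","w5.png");cv2.imwrite('pics/w5c.png',cv2.resize(im[120:340,180:420],None,fx=2.5,fy=2.5)[:,:,::-1])
E
```

```text
clock: 18.97
tool_pos: [0.5292, 0.3267, 0.0627]
orientation: [180.0, 0.0, 172.9]
force: [-0.8, -0.5, -0.2]
opening: 0.0305
gripper_force: 0.0
clock: 19.63
tool_pos: [0.5194, 0.3282, 0.1939]
orientation: [179.9, 0.1, 172.9]
force: [-0.2, 0.1, -0.2]
opening: 0.0305
gripper_force: 0.0
```

View pics/w5c.png

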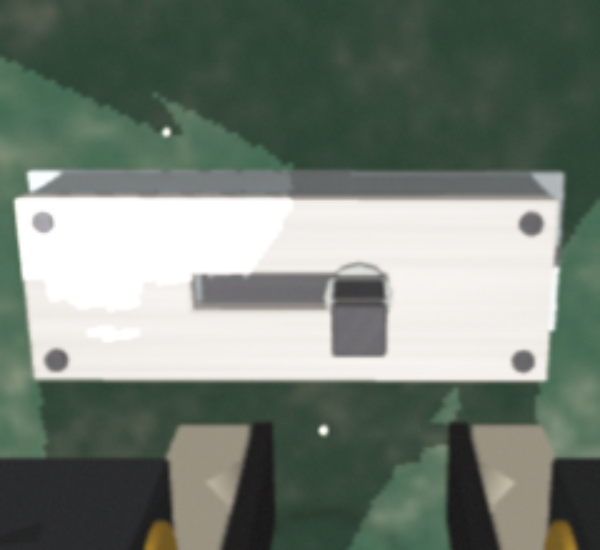

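The pin stands upright in the slot at about crop (358,310), with its collar flat on the cover and the gripper clear of it. Handing in.

```bash
python3 -c "
from plant import workorder
print(workorder.close_job())"
```

```text
the job is handed in; nothing more can be done
None
```

The pin is in the rail's hole, about 22 mm along +y from the slot's middle, upright with its collar on the cover and released; the job was handed in at about 20 s, and no verdict came back.

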